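Level the display shelf on the cafe counter

TASK

Take the spice jar off the little wooden display shelf and stand it upright on the bare counter. Then take hold of the levelling knob at the shelf's front right corner, press it down so that the sprung shelf sits on its foot, and turn it clockwise until the spirit level's bubble lies between its two lines. Finish like that, still gripping the knob and pressing it firmly down with the bubble centred, so that I can tighten the lock nut; do not disturb the other things on the counter.

Things in the scene. Friction and masses are not known exactly. Their poses are not given: they have to be found in the camera images.
- shelf_base: fixed dark steel base frame of the display shelf, 170 (its x) x 220 (its y) x 12 mm; origin at the centre of its underside, x to the shelf's back, away from the robot, y to its left. Over it a wooden board, 165 x 220 x 8 mm, top 36 mm above the counter when level, hinged along the back at shelf x = +75 mm; springs lift its front 1.7 deg until it is pressed down
- level (a point): middle of the spirit level, fixed in the board's left part and lying along the shelf's x: a black housing 100 x 32 mm with a dark green vial, the two black lines 12 mm before and behind this point; this point is the vial's top
- levelling_foot: levelling foot through the board's front right corner at shelf x = -55, y = -55 mm, 130 mm in front of the hinge: spindle, toe below, steel knob on top; origin on the spindle at the board's mid height. Pressing the knob down 5 to 10 mm against 4 to 10 N of spring brings the toe onto its pad, a hard stop (push 15 N in all); released, it springs up
- foot_pad: fixed rubber pad, 26 mm across, 8 mm high, on the base under the levelling foot; the toe stands on it when pressed. Origin at its underside
- knob_top (a point): centre of the knob's top. Knob: round crowned grip 30 mm high, widest (30 mm) 12 mm below its top, narrower above and below, above a flange of 60 mm diameter that turns with it, its top 30 mm below this point; fingertips may push on it. Turning friction 0.12 N m. Clockwise from above raises the front 4 mm a rad; 0.5 to 1.2 rad is needed. Pressed, the knob keeps its height as it turns
- bubble (a joint): position (m) of the white bubble (about 13 mm of it shows) along the spirit level: 0 centred between the lines, positive to the front (robot side); 0.8 m per rad of board tilt, so 0.025 m per rad of knob clockwise while pressed. Unpressed it stands at +0.024; pressed at the start, at -0.030 to -0.012
- jar: small spice jar with a black cap, 40 mm in diameter, 105 mm tall, about 0.1 kg, standing on the board right behind the knob, where it blocks the gripper; origin at the centre of its underside. The counter (z = 0) is bare right of the shelf, world x 0.50 to 0.60, y -0.17 to -0.05 (but for the green-capped jar near the far edge of that); its front edge runs from x 0.40, y 0.10 to x 0.48, y -0.25
- spice_jar: bystander: larger spice jar with a green cap, 46 mm in diameter, 106 mm tall, loose on the counter right of the shelf; origin at its underside
- pepper: bystander: glass shaker, 44 mm in diameter, 90 mm tall, loose on the counter; origin at its underside
- terminal: bystander: black card terminal, 209 (its x) x 79 x 32 mm, loose, at the right rear end of the counter; origin at its underside
- milk_jug: bystander: steel milk jug, 72 x 94 x 80 mm, loose on the counter left of the shelf; origin at its underside
- picks: bystander: small white pot of toothpicks, 43 mm across, 70 mm tall, loose on the counter at the front left; origin at its underside
- salt: bystander: glass shaker, 44 mm in diameter, 90 mm tall, loose on the counter left of the shelf; origin at its underside
Things that resemble listed ones, but are neither listed nor needed, are in the scene too. What is shaped like the jar but red or turquoise is not meant.

How it is judged:
By the outcome, as a careful person would: the job done as asked, in the order asked, and still so for the second after the job is handed in, while the arm keeps its last pose, push and grip.
It also fails if it takes over 51 s, if anything falls off the work surface, if the arm or the gripper's body presses on something with over 40 N, if the wrist force passes 120 N, or if a joint passes its speed limit or range.

ROBOT

A 6-joint arm with a two-finger parallel gripper is mounted at the origin on a cart in front of the work surface, level with it; the furniture and walls round the work are solid. World frame = base frame: x ahead of the robot, y to its left, z up, the work surface at z = 0. Lengths are in m, angles in degrees, forces in N, time in s.
With the tool pointing down it reaches from about 0.325 to 0.775 m from the base axis. Payload 5.5 kg.
Tool frame: the origin (TCP) lies midway between the tips of the shut fingers; the grasp point (between the pads) lies 19 mm behind it (arm.hold_point_z is the distance from the TCP to the grasp point, in m); z points along the fingers, y is the line along which they close (so a half turn about z gives the same grasp; the last joint's range is limited). The gripper opens to 85 mm and grips with 20 to 120 N. Pads are 22 mm wide; open, the fingers measure 114 mm over their backs; the gripper's body (76 mm by 85 mm) begins 54 mm behind the grasp point. The pads swing forward as they close: fully open they stand 13 mm farther back than shut.
Start: joints at [-78.593, 5.22, 70.514, -0, 104.267, -3.249], TCP at [0.152, -0.58, 0.202] pointing down, gripper open.
Joint ranges: [-164.24, 164.24], [-49.07, 125.15], [9.68, 141.18], [-86.29, 266.29], [3.28, 154.24], [-151.56, 151.56]. Speed limits (degrees/s): [147.25, 147.25, 172.46, 180, 180, 180].

INTERFACE

Orientations are given as [roll, pitch, yaw] about the fixed x, y, z axes, in that order (R = Rz(yaw) Ry(pitch) Rx(roll)).
In Python, from station import arm gives the robot as it stands.
- The arm moves only by the tool drive_tool, never from a script. Its argument "commands" is a list of rows, each a list of 7 numbers: the shift along the world's x, y, z in cm, then the turn, a rotation vector about the world's x, y, z in rad, then the finger opening in cm, from 0 to 8.54. A call has 1 to 12 rows; each row shifts and turns the commanded pose from where the row before left it; what a row does not reach is not made up. A row lasts 1/10 s, in which the tool goes at most 50 mm and 8.59 degrees, less where a joint would pass 70% of its speed; a pose out of reach is approached as far as the arm can. A call with a gripper value outside its range is refused whole. The fingers move at their own pace and stop on an object; "newtons" is the grip in N (left out, the last holds). Time passes only in rows, so rows that do not move let the fingers close. It gives the time, the measured TCP pose, the force, the opening and the grip force at its end, in the units of the state.
- arm.read_state(): the state, without advancing time (a new reading comes with each control period).
- arm.capture(name): name is "scene" or "side" or "wrist"; returns the picture (480x640x3 uint8, red, green, blue); there is no depth.
- arm.camera_model(name): a dict with "fx", "fy", "cx", "cy" (pixels), "camera_from_world" (4x4, takes a point from world to camera coordinates). Camera axes: x right, y up, looking along -z (the intrinsics and any distortion apply to the point x, -y, -z); pixel columns grow to the right and rows downward; lengths in m; the calibration is good to about 2 mm. A picture is of the moment at which its call begins: read the wrist's pose just before it. camera_model takes no time and is no camera call; for the wrist camera it gives the pose at the moment of the call.
- arm.sign_off(): hands the job in; it is judged then, once.
Trained networks look in the newest picture that a camera, given by its name, has taken for a name from the list of things; names that differ only in an ending like _2 or _b are one class to them, and where a whole thing is asked for, a point or a joint stands for the part that bears it (a point fixed in the world has none). Each returns a list of dicts, best first, with "conf" (0 to 1); they miss things now and then, are a little off and sometimes report something else, mostly with a low value. They report only what shows in the picture. A call takes as long as a camera call. They do not tell look-alikes from the thing itself.
- arm.cut_out(thing, camera): "pixels" (480x640 bool, what is visible of it) and "at" ([row, column] in pixels, amid what is visible of it).
The state is a dict: "t": time; "q": joint angles; "joint_velocities": joint speeds; "joint_torque": joint torques, N m; "ee_pos": TCP position; "ee_rot": TCP orientation; "ft_force": force on the tool from outside, world axes, zero at the start; "moment": the same for the moment, N m; "finger_gap": finger opening in m; "gripper_force": force on a finger pad.
Only numpy, scipy, OpenCV 4.12 (cv2) and the standard library are available. Lean on these libraries where they do the work, as an engineer would, in place of code of your own. Each camera call takes 0.05 s, during which the arm holds its last target. There are 200 camera calls.

## Working session

There is one attempt and no reset: what is moved stays moved. The work goes in short steps, Python scripts to look and compute and a tool call to move; the robot and the scene stay as the last step left them, time stands still between calls to the robot, and variables do not carry over. Pictures are saved under pics/ and viewed, at most 10 in all, crops included, and the job is handed in when it is done.

Besides the shell and the picture viewer there is one more tool, called after ">>>" by a JSON object that holds its "name" and its "arguments", one argument or row to a line. drive_tool: Moves the arm, as the interface text tells. Its arguments: {"type":"object","properties":{"commands":{"type":"array","items":{"type":"array","items":{"type":"number"}}},"newtons":{"type":"number"}},"required":["commands"]}

```bash
ls; mkdir -p pics; cat > h.py <<'E'
import numpy as np, cv2
from station import arm
def model(n):
    m=arm.camera_model(n); return m
def proj(m,P):
    T=np.array(m["camera_from_world"]);p=T[:3,:3]@np.array(P,float)+T[:3,3]
    x,y,z=p[0],-p[1],-p[2]
    return np.array([m["fx"]*x/z+m["cx"],m["fy"]*y/z+m["cy"]])
def ray(m,u,v):
    T=np.array(m["camera_from_world"]);R=T[:3,:3];c=-R.T@T[:3,3]
    d=R.T@np.array([(u-m["cx"])/m["fx"],-(v-m["cy"])/m["fy"],-1.]);return c,d
def atz(m,u,v,z):
    c,d=ray(m,u,v);return c+d*(z-c[2])/d[2]
def tri(obs):
    A=np.zeros((3,3));b=np.zeros(3)
    for m,u,v in obs:
        c,d=ray(m,u,v);d=d/np.linalg.norm(d);Q=np.eye(3)-np.outer(d,d);A+=Q;b+=Q@c
    return np.linalg.solve(A,b)
E
python3 - <<'E'
from h import *
ims=[]
for n in("scene","side"):
    im=arm.capture(n);m=arm.camera_model(n);print(n,{k:v for k,v in m.items() if k!="camera_from_world"})
    T=np.array(m["camera_from_world"]);print((-T[:3,:3].T@T[:3,3]).round(3))
    cv2.imwrite(f"pics/{n}0.png",im[:,:,::-1])
    for t in("jar","levelling_foot","knob_top","level","shelf_base","spice_jar","bubble","foot_pad"):
        for r in arm.cut_out(t,n):
            px=r["pixels"];ys,xs=np.where(px)
            print(n,t,round(r["conf"],2),r["at"],xs.min(),xs.max(),ys.min(),ys.max(),atz(m,r["at"][1],r["at"][0],0.04).round(3)) if len(xs) else 0
print(arm.read_state())
E
```

```text
pics
scene {'fx': 620.6068050417052, 'fy': 620.6068050417052, 'cx': 315.4548344993721, 'cy': 240.55619999583192}
[-0.392  0.775  0.703]
scene jar 0.74 [317.8, 259.1] 247 272 287 346 [0.416 0.338 0.04 ]
scene jar 0.63 [277.5, 210.8] 197 222 249 306 [0.591 0.347 0.04 ]
scene levelling_foot 0.76 [246.8, 346.4] 330 358 233 257 [0.53  0.052 0.04 ]
scene levelling_foot 0.24 [305.0, 172.8] 152 190 286 342 [0.546 0.448 0.04 ]
scene knob_top 0.83 [247.0, 343.1] 330 358 233 256 [0.533 0.058 0.04 ]
scene level 0.56 [270.6, 313.1] 250 370 233 303 [0.492 0.166 0.04 ]
scene shelf_base 0.86 [269.6, 310.7] 251 369 233 313 [0.498 0.168 0.04 ]
scene spice_jar 0.71 [210.1, 357.0] 350 370 188 234 [ 0.658 -0.079  0.04 ]
scene bubble 0.26 [358.2, 219.4] 208 235 337 378 [0.358 0.449 0.04 ]
scene foot_pad 0.6 [358.7, 221.4] 208 235 337 377 [0.355 0.446 0.04 ]
side {'fx': 592.63426226721, 'fy': 592.63426226721, 'cx': 309.9175865224084, 'cy': 239.8810313731475}
[-0.336  0.64   1.39 ]
side jar 0.83 [276.4, 235.2] 228 245 259 291 [0.584 0.362 0.04 ]
side jar 0.74 [322.3, 270.9] 262 279 303 334 [0.405 0.346 0.04
[... 548 characters left out ...]
639 -0.07   0.04 ]
{'t': 0.9, 'q': array([-7.85912793e+01,  5.21864504e+00,  7.05112211e+01,  1.16381855e-04,
        1.04266802e+02, -3.24879928e+00]), 'joint_velocities': array([-0.06186034,  0.01324415, -0.004369  ,  0.08601724,  0.03290106,
        0.08392894]), 'joint_torque': array([ 6.90266424e-04, -4.58471274e+01, -4.18101883e+01,  6.21765730e-05,
        6.99935081e-04, -2.82215893e-05]), 'ee_pos': array([ 0.15182775, -0.58050189,  0.20241226]), 'ee_rot': array([1.79996667e+02, 7.62203313e-05, 1.46575486e+01]), 'ft_force': array([ 0.41353009, -0.20815618, -0.87109319]), 'moment': array([ 0.02176345, -0.01519078,  0.0016435 ]), 'gripper_force': 0.0, 'finger_gap': 0.08535198570229484}
```

```bash
python3 - <<'E'
import cv2
a=cv2.imread("pics/scene0.png")[160:400,140:460];cv2.imwrite("pics/a.png",cv2.resize(a,(800,600),interpolation=cv2.INTER_CUBIC))
a=cv2.imread("pics/side0.png")[170:350,200:440];cv2.imwrite("pics/b.png",cv2.resize(a,(800,600),interpolation=cv2.INTER_CUBIC))
E
```

```text
(no output)
```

View pics/a.png

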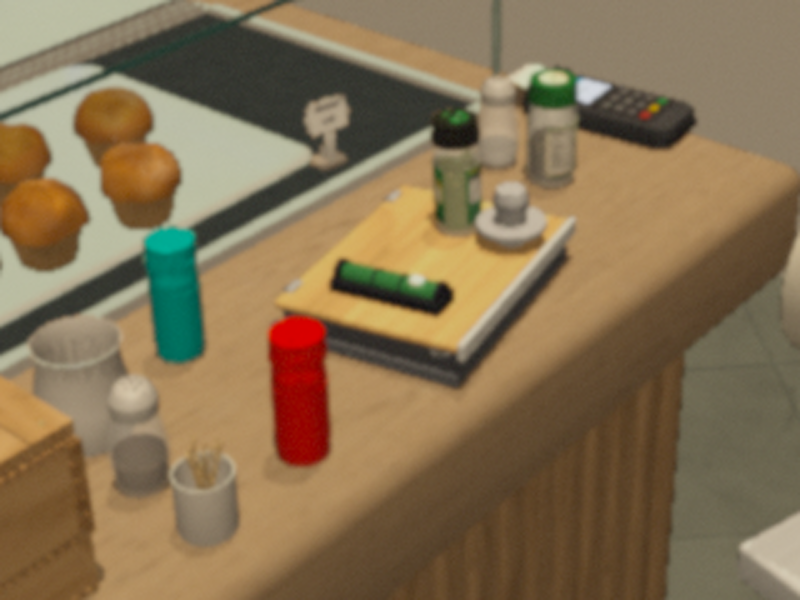

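View pics/b.png

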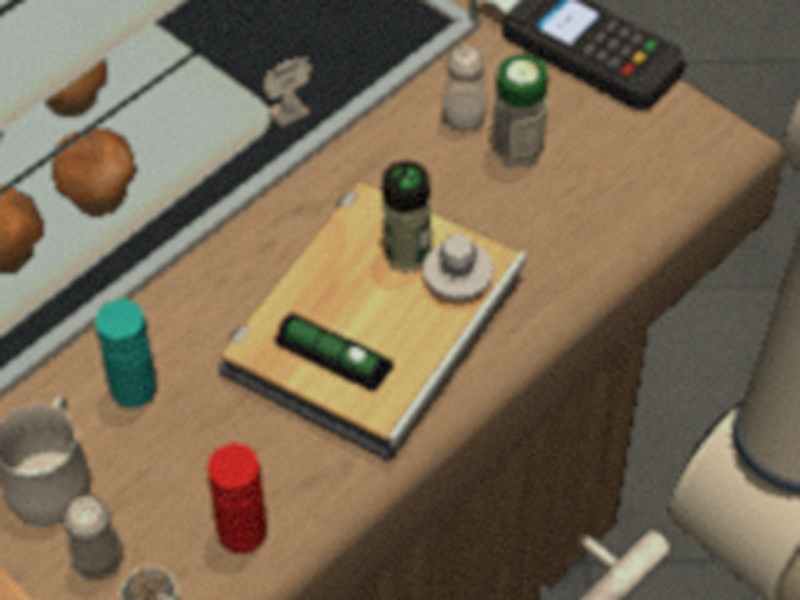

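```bash
python3 - <<'E'
from h import *
S=model("scene");D=model("side")
s=lambda x,y:(S,140+x*.4,160+y*.4)
d=lambda x,y:(D,200+x*.3,170+y*.3)
for n,a,b in[("jartop",s(457,118),d(408,177)),("knobtop",s(511,187),d(459,240)),("FR",s(572,222),d(523,262)),("FL",s(462,350),d(392,436)),("BL",s(285,298),d(225,352)),("spicetop",s(553,78),d(523,72)),("level",s(392,286),d(334,350)),("cornerBL",s(180,420),d(0,0))][:7]:
    print(n,tri([a,b]).round(4))
for x,y in((457,215),(553,175),(498,155)): print(atz(*s(x,y),0.036 if x==457 else 0).round(3))
# case frame front edge, pix in both
E
```

```text
jartop [0.5513 0.0993 0.1405]
knobtop [0.5092 0.0747 0.086 ]
FR [0.4881 0.0234 0.0447]
FL [0.4004 0.2049 0.0344]
BL [0.5395 0.2811 0.0381]
spicetop [ 0.6269 -0.065   0.1051]
level [0.4907 0.2074 0.0467]
[0.569 0.087 0.036]
[ 0.63  -0.071  0.   ]
[ 0.695 -0.054  0.   ]
```

>>> {"name": "drive_tool", "arguments": {
  "commands": [
    [1,3,3,0,0,0.05,8.5],
    [1.5,4.5,2,0,0,0.05,8.5],
    [1.8,4.5,1,0,0,0.05,8.5],
    [1.8,4.5,1,0,0,0.05,8.5],
    [1.8,4.5,0,0,0,0,8.5],
    [1.8,4.5,0,0,0,0,8.5],
    [1.8,4.5,0,0,0,0,8.5],
    [2,4.5,0,0,0,0,8.5],
    [2,4.5,0,0,0,0,8.5],
    [2,4.5,0,0,0,0,8.5],
    [2,4.5,0,0,0,0,8.5],
    [2,4.5,0,0,0,0,8.5]
  ]
}}

```text
t: 2.1
ee_pos: [0.3667, -0.0548, 0.2722]
ee_rot: [179.9, -0.1, 26.1]
ft_force: [1.4, -0.7, -0.0]
finger_gap: 0.0852
gripper_force: 0.0
```

```bash
python3 - <<'E'
from h import *
S=model("scene")
for x,y in((400,135),(300,185),(100,285)): print(atz(S,140+x*.4,160+y*.4,0).round(3))
st=arm.read_state();print(st["t"],st["ee_pos"],st["ee_rot"],st["q"].round(1))
m=model("wrist");T=np.array(m["camera_from_world"]);print((-T[:3,:3].T@T[:3,3]).round(3),T[:3,:3].round(2),m["fx"],m["cx"],m["cy"])
E
```

```text
[ 0.789 -0.     0.   ]
[0.757 0.137 0.   ]
[0.702 0.368 0.   ]
2.1 [ 0.36667656 -0.05478782  0.27221798] [ 1.79934918e+02 -7.06193739e-02  2.61069978e+01] [-13.8 -28.2  92.4  -0.  115.8  50.1]
[ 0.437 -0.02   0.445] [[ 0.44 -0.9   0.  ]
 [ 0.85  0.42 -0.31]
 [ 0.28  0.14  0.95]] 365.23809366704813 321.7915768787291 241.3866462377902
```

>>> {"name": "drive_tool", "arguments": {
  "commands": [
    [3,3.2,0,0,0,0,8.5],
    [3.2,3.2,0,0,0,0,8.5],
    [3.2,3.2,0,0,0,0,8.5],
    [3.2,3.2,0,0,0,0,8.5],
    [2,2.0,0,0,0,0,8.5],
    [0.5,0.5,0,0,0,0,8.5],
    [0,0,0,0,0,0,8.5]
  ]
}}

```text
t: 2.8
ee_pos: [0.5175, 0.0967, 0.2712]
ee_rot: [-180.0, 0.1, 26.2]
ft_force: [-0.7, -0.5, -0.2]
finger_gap: 0.0852
gripper_force: 0.0
```

```bash
python3 - <<'E'
from h import *
import pickle
st=arm.read_state();m=model("wrist");im=arm.capture("wrist");cv2.imwrite("pics/w1.png",im[:,:,::-1])
pickle.dump(m,open("w1.pkl","wb"))
print(st["t"],st["ee_pos"],st["ee_rot"],st["q"].round(1))
for t in("jar","knob_top","level","bubble","levelling_foot"):
    for r in arm.cut_out(t,"wrist"):
        ys,xs=np.where(r["pixels"]);print(t,round(r["conf"],2),r["at"],xs.min(),xs.max(),ys.min(),ys.max(),[atz(m,r["at"][1],r["at"][0],z).round(3) for z in(.04,.086,.14)])
E
```

```text
2.8 [0.51749303 0.09665268 0.27118129] [-1.79981399e+02  8.44765016e-02  2.61861371e+01] [  6.9  -4.6  73.3  -0.  111.3  70.7]
jar 0.79 [25.6, 93.5] 38 144 0 57 [array([0.57, 0.37, 0.04]), array([0.572, 0.343, 0.086]), array([0.575, 0.311, 0.14 ])]
jar 0.79 [192.6, 56.1] 12 112 168 222 [array([0.39 , 0.364, 0.04 ]), array([0.413, 0.337, 0.086]), array([0.439, 0.306, 0.14 ])]
jar 0.78 [177.5, 334.2] 309 358 151 204 [array([0.542, 0.093, 0.04 ]), array([0.547, 0.098, 0.086]), array([0.554, 0.103, 0.14 ])]
knob_top 0.49 [159.5, 274.4] 171 380 82 247 [array([0.531, 0.16 , 0.04 ]), array([0.537, 0.157, 0.086]), array([0.545, 0.153, 0.14 ])]
level 0.57 [162.9, 273.4] 171 380 86 248 [array([0.527, 0.16 , 0.04 ]), array([0.534, 0.156, 0.086]), array([0.542, 0.153, 0.14 ])]
bubble 0.52 [196.1, 219.3] 213 223 192 203 [array([0.467, 0.199, 0.04 ]), array([0.481, 0.191, 0.086]), array([0.497, 0.182, 0.14 ])]
levelling_foot 0.59 [221.0, 332.4] 304 358 197 243 [array([0.497, 0.073, 0.04 ]), array([0.507, 0.079, 0.086]), array([0.52 , 0.087, 0.14 ])]
```

View pics/w1.png

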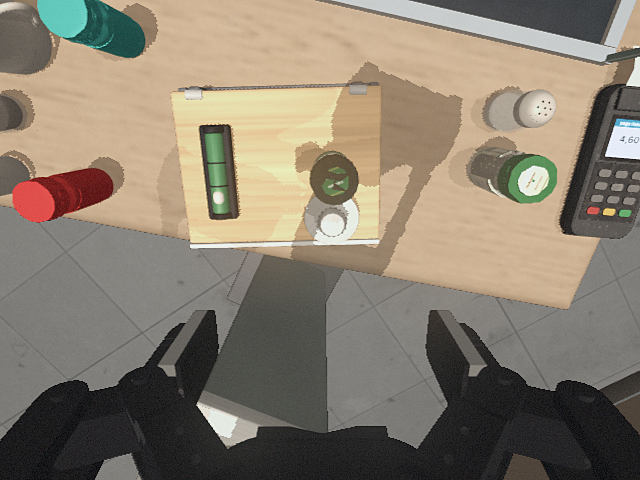

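>>> {"name": "drive_tool", "arguments": {
  "commands": [
    [2,0.3,-2,0,0,0,8.5],
    [1.35,0.15,-4,0,0,0,8.5],
    [0,0,-4,0,0,0,8.5],
    [0,0,-3.5,0,0,0,8.5],
    [0,0,-3,0,0,0,8.5],
    [0,0,-2.2,0,0,0,8.5],
    [0,0,0,0,0,0,8.5],
    [0,0,0,0,0,0,3],
    [0,0,0,0,0,0,3],
    [0,0,0,0,0,0,3],
    [0,0,0,0,0,0,3],
    [0,0,0,0,0,0,3]
  ],
  "newtons": 25
}}

```text
t: 4.3
ee_pos: [0.5516, 0.1008, 0.0862]
ee_rot: [179.9, -0.1, 26.1]
ft_force: [-0.2, 0.0, 2.9]
finger_gap: 0.0398
gripper_force: 26.4
```

>>> {"name": "drive_tool", "arguments": {
  "commands": [
    [0,0,0.5,0,0,0,3],
    [0,0,1.5,0,0,0,3],
    [0,0,3,0,0,0,3],
    [0,0,3,0,0,0,3],
    [0,-2,2,0,0,0,3],
    [-0.3,-4,0,0,0,0,3],
    [-0.4,-4.5,0,0,0,0,3],
    [-0.5,-4.5,0,0,0,0,3],
    [-0.5,-4.5,0,0,0,0,3],
    [-0.4,-3.5,0,0,0,0,3],
    [0,-1,0,0,0,0,3],
    [0,0,-1,0,0,0,3]
  ]
}}

```text
t: 5.5
ee_pos: [0.5304, -0.1408, 0.1767]
ee_rot: [179.9, -0.1, 26.0]
ft_force: [0.6, 0.5, 0.2]
finger_gap: 0.0401
gripper_force: 26.0
```

>>> {"name": "drive_tool", "arguments": {
  "commands": [
    [0,0,-2.5,0,0,0,3],
    [0,0,-3,0,0,0,3],
    [0,0,-3,0,0,0,3],
    [0,0,-2,0,0,0,3],
    [0,0,-0.5,0,0,0,3],
    [0,0,0,0,0,0,3]
  ]
}}

```text
t: 6.1
ee_pos: [0.5295, -0.1378, 0.064]
ee_rot: [-179.9, 0.1, 26.2]
ft_force: [-0.7, 0.4, -1.1]
finger_gap: 0.0399
gripper_force: 25.9
```

>>> {"name": "drive_tool", "arguments": {
  "commands": [
    [0,0,-0.6,0,0,0,3],
    [0,0,-0.4,0,0,0,3],
    [0,0,-0.2,0,0,0,3],
    [0,0,0,0,0,0,3]
  ]
}}

```text
t: 6.5
ee_pos: [0.5299, -0.1393, 0.0529]
ee_rot: [-180.0, -0.0, 26.1]
ft_force: [-0.0, -0.1, -1.0]
finger_gap: 0.04
gripper_force: 25.9
```

```bash
python3 - <<'E'
from h import *
for n in("side","scene"):
    im=arm.capture(n);S=model(n);u,v=proj(S,(.53,-.14,.05)).astype(int);print(n,u,v,arm.read_state()["ft_force"])
    cv2.imwrite(f"pics/p_{n}.png",im[:,:,::-1])
im=cv2.imread("pics/p_scene.png");u,v=proj(model("scene"),(.53,-.14,.05)).astype(int)
cv2.imwrite("pics/c.png",cv2.resize(im[v-75:v+75,u-100:u+100],(800,600),interpolation=cv2.INTER_CUBIC))
E
```

```text
side 395 215 [ 0.36644696 -0.39242787 -0.47775195]
scene 412 218 [ 0.38262594  0.70278373 -0.06830185]
```

View pics/c.png

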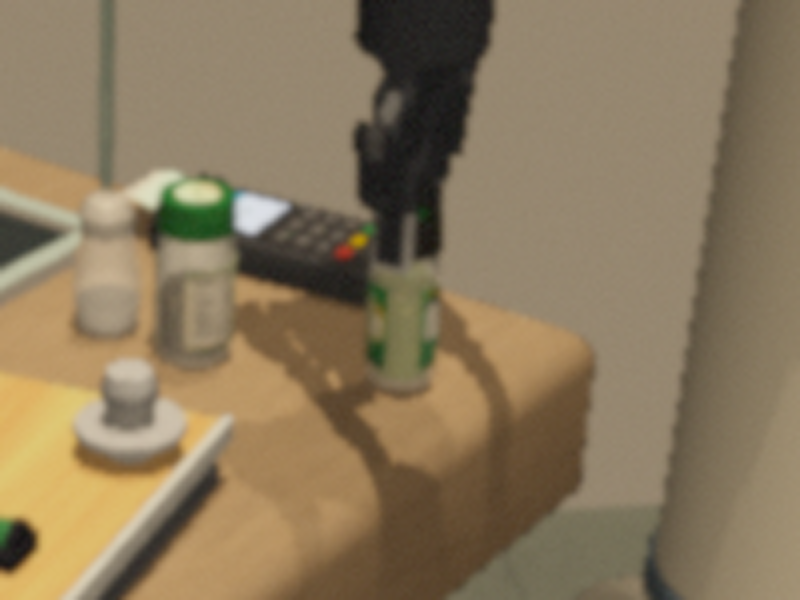

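Jar upright in the fingers, bottom at about crop (400,388), a few mm over bare counter. Lowering to contact.

>>> {"name": "drive_tool", "arguments": {
  "commands": [
    [0,0,-0.2,0,0,0,3],
    [0,0,-0.2,0,0,0,3],
    [0,0,0,0,0,0,3]
  ]
}}

```text
t: 6.9
ee_pos: [0.53, -0.1394, 0.049]
ee_rot: [180.0, -0.0, 26.1]
ft_force: [0.1, -0.2, 0.7]
finger_gap: 0.0396
gripper_force: 26.1
```

>>> {"name": "drive_tool", "arguments": {
  "commands": [
    [0,0,-0.15,0,0,0,3],
    [0,0,0,0,0,0,3]
  ]
}}

```text
t: 7.1
ee_pos: [0.5304, -0.1393, 0.049]
ee_rot: [179.9, -0.1, 26.1]
ft_force: [-2.4, 1.5, 5.9]
finger_gap: 0.0402
gripper_force: 26.8
```

>>> {"name": "drive_tool", "arguments": {
  "commands": [
    [0,0,-0.1,0,0,0,3],
    [0,0,0,0,0,0,3]
  ]
}}

```text
t: 7.3
ee_pos: [0.5307, -0.1392, 0.049]
ee_rot: [179.9, -0.1, 26.1]
ft_force: [-4.7, 2.1, 10.6]
finger_gap: 0.0398
gripper_force: 27.3
```

>>> {"name": "drive_tool", "arguments": {
  "commands": [
    [0,0,0.2,0,0,0,3],
    [0,0,0,0,0,0,6],
    [0,0,0,0,0,0,8.5],
    [0,0,0,0,0,0,8.5],
    [0,0,0,0,0,0,8.5],
    [0,0,1,0,0,0,8.5],
    [0,0,3,0,0,0,8.5],
    [0,0,4,0,0,0,8.5],
    [0,0,4,0,0,0,8.5],
    [-0.3,2,3,0,0,0.1,8.5],
    [-0.3,3,0,0,0,0.14,8.5],
    [-0.3,3,0,0,0,0.14,8.5]
  ]
}}

```text
t: 8.5
ee_pos: [0.5214, -0.0589, 0.201]
ee_rot: [179.8, -0.1, 48.1]
ft_force: [0.4, 0.3, -0.6]
finger_gap: 0.0854
gripper_force: 0.0
```

>>> {"name": "drive_tool", "arguments": {
  "commands": [
    [-0.3,3,0,0,0,0.14,8.5],
    [-0.3,3,0,0,0,0.14,8.5],
    [-0.3,3,0,0,0,0.14,8.5],
    [-0.3,3,0,0,0,0.14,8.5],
    [-0.2,1.6,0,0,0,0.14,8.5],
    [0,0,0,0,0,0.12,8.5],
    [0,0,0,0,0,0,8.5]
  ]
}}

```text
t: 9.2
ee_pos: [0.5068, 0.0773, 0.1991]
ee_rot: [180.0, 0.0, 95.0]
ft_force: [0.6, -0.2, 0.9]
finger_gap: 0.0852
gripper_force: 0.0
```

```bash
python3 - <<'E'
from h import *
import pickle
st=arm.read_state();m=model("wrist");im=arm.capture("wrist");cv2.imwrite("pics/w2.png",im[:,:,::-1]);pickle.dump(m,open("w2.pkl","wb"))
print(st["t"],st["ee_pos"],st["ee_rot"],st["q"].round(1))
for t in("knob_top","level","bubble","levelling_foot"):
    for r in arm.cut_out(t,"wrist"):
        ys,xs=np.where(r["pixels"]);print(t,round(r["conf"],2),r["at"],xs.min(),xs.max(),ys.min(),ys.max(),[atz(m,r["at"][1],r["at"][0],z).round(3) for z in(.04,.086)])
im=arm.capture("side");cv2.imwrite("pics/s2.png",im[:,:,::-1])
E
```

```text
9.2 [0.50683192 0.07732082 0.19912409] [1.79950680e+02 4.68983636e-03 9.50003472e+01] [ 4.900e+00 -8.300e+00  8.410e+01 -0.000e+00  1.041e+02 -1.000e-01]
knob_top 0.85 [211.8, 318.8] 286 352 181 248 [array([0.504, 0.077, 0.04 ]), array([0.503, 0.088, 0.086])]
knob_top 0.47 [364.7, 422.5] 396 447 316 416 [array([ 0.629, -0.082,  0.04 ]), array([ 0.611, -0.049,  0.086])]
level 0.83 [118.3, 344.8] 200 471 0 273 [array([0.519, 0.161, 0.04 ]), array([0.516, 0.16 , 0.086])]
level 0.74 [211.4, 319.9] 286 352 181 247 [array([0.505, 0.077, 0.04 ]), array([0.504, 0.088, 0.086])]
bubble 0.47 [64.5, 289.4] 281 298 56 72 [array([0.469, 0.199, 0.04 ]), array([0.473, 0.193, 0.086])]
levelling_foot 0.97 [213.5, 317.4] 286 352 181 247 [array([0.502, 0.075, 0.04 ]), array([0.502, 0.086, 0.086])]
levelling_foot 0.6 [401.8, 322.9] 304 343 367 432 [array([ 0.526, -0.14 ,  0.04 ]), array([ 0.523, -0.099,  0.086])]
```

View pics/w2.png

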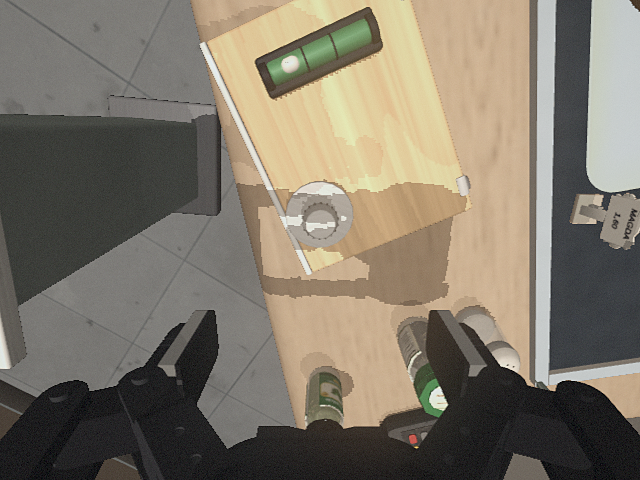

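```bash
python3 - <<'E'
from h import *
import pickle
a=pickle.load(open("w1.pkl","rb"));b=pickle.load(open("w2.pkl","rb"))
print(atz(b,319,214.3,.056),atz(b,319.5,222,.086),atz(a,332,223,.086),tri([(a,332,223),(b,319.5,222)]))
print(proj(b,(.5068,.0773,.086)))
# lines of vial: mid
for u,v in((289,64),(303,56),(330,41)): print(atz(b,u,v,.047))
# crop
for n in("w1","w2"):
    im=cv2.imread(f"pics/{n}.png");u,v=(332,222) if n=="w1" else (319,215)
    c=cv2.resize(im[v-40:v+40,u-53:u+53],(400,300),interpolation=cv2.INTER_CUBIC)
    o=c if n=="w1" else np.hstack([o,c])
cv2.imwrite("pics/d.png",o)
E
```

```text
[0.50368421 0.07820495 0.056     ] [0.50420058 0.07926759 0.086     ] [0.50527309 0.07882529 0.086     ] [0.50428837 0.07818477 0.08185235]
[322.48723569 224.60563971]
[0.46914874 0.19807288 0.047     ]
[0.47999337 0.20486925 0.047     ]
[0.5005656  0.21744232 0.047     ]
```

View pics/d.png

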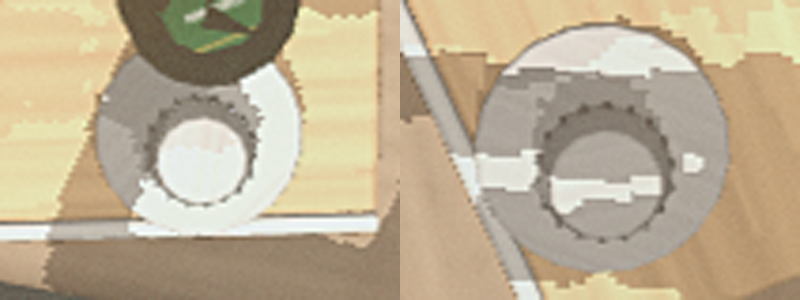

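>>> {"name": "drive_tool", "arguments": {
  "commands": [
    [-0.2,0.1,-2,0,0,0,4],
    [-0.05,0,-4,0,0,0,4],
    [0,0,-3,0,0,0,4],
    [0,0,-1,0,0,0,4],
    [0,0,0,0,0,0,4],
    [0,0,-1,0,0,0,4],
    [0,0,-1,0,0,0,4],
    [0,0,0,0,0,0,4]
  ]
}}

```text
t: 10.3
ee_pos: [0.5041, 0.0777, 0.0775]
ee_rot: [-179.9, -0.0, 94.9]
ft_force: [0.7, -0.0, 0.1]
finger_gap: 0.0401
gripper_force: 0.0
```

>>> {"name": "drive_tool", "arguments": {
  "commands": [
    [0,0,-1,0,0,0,4],
    [0,0,-0.8,0,0,0,4],
    [0,0,-0.4,0,0,0,4],
    [0,0,0,0,0,0,4]
  ]
}}

```text
t: 10.7
ee_pos: [0.5038, 0.0777, 0.0552]
ee_rot: [-179.9, 0.0, 94.9]
ft_force: [0.4, 0.5, 0.5]
finger_gap: 0.04
gripper_force: 0.0
```

>>> {"name": "drive_tool", "arguments": {
  "commands": [
    [0,0,-0.3,0,0,0,4],
    [0,0,-0.2,0,0,0,4],
    [0,0,0,0,0,0,4]
  ]
}}

```text
t: 11.0
ee_pos: [0.5043, 0.0777, 0.0511]
ee_rot: [-180.0, -0.0, 94.9]
ft_force: [0.1, 0.2, -1.0]
finger_gap: 0.0402
gripper_force: 0.0
```

>>> {"name": "drive_tool", "arguments": {
  "commands": [
    [0,0,-0.2,0,0,0,4],
    [0,0,-0.2,0,0,0,4],
    [0,0,0,0,0,0,4]
  ]
}}

```text
t: 11.3
ee_pos: [0.5042, 0.0777, 0.0469]
ee_rot: [-180.0, -0.0, 94.9]
ft_force: [-0.1, -0.0, 0.1]
finger_gap: 0.0404
gripper_force: 0.0
```

>>> {"name": "drive_tool", "arguments": {
  "commands": [
    [0,0,-0.2,0,0,0,4],
    [0,0,-0.2,0,0,0,4],
    [0,0,0,0,0,0,4]
  ]
}}

```text
t: 11.6
ee_pos: [0.5042, 0.0777, 0.0429]
ee_rot: [-180.0, -0.0, 94.9]
ft_force: [-0.6, 1.0, -0.1]
finger_gap: 0.0397
gripper_force: 0.0
```

>>> {"name": "drive_tool", "arguments": {
  "commands": [
    [0,0,-0.2,0,0,0,4],
    [0,0,0,0,0,0,4]
  ]
}}

```text
t: 11.8
ee_pos: [0.5042, 0.0777, 0.041]
ee_rot: [-180.0, 0.0, 94.9]
ft_force: [0.4, 0.2, -0.1]
finger_gap: 0.0402
gripper_force: 0.0
```

```bash
python3 - <<'E'
from h import *
im=arm.capture("wrist");cv2.imwrite("pics/w3.png",im[:,:,::-1])
st=arm.read_state();print(st["ee_pos"],st["ft_force"])
E
```

```text
[0.50429596 0.07770519 0.04113141] [-1.32642889  0.02624791  0.2581991 ]
```

View pics/w3.png

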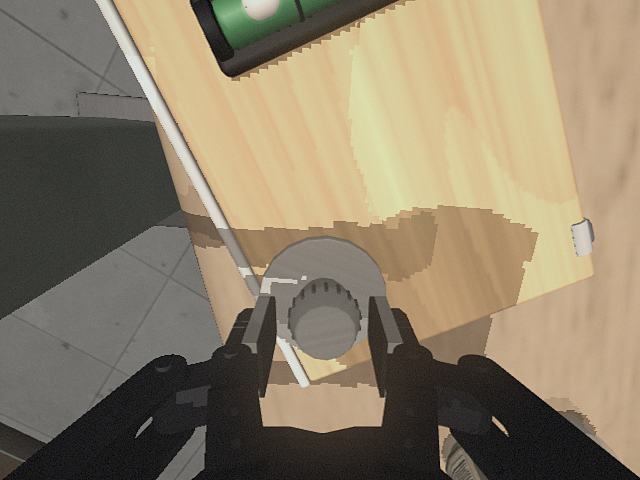

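```bash
python3 - <<'E'
from h import *
import pickle
b=pickle.load(open("w2.pkl","rb"));a=pickle.load(open("w1.pkl","rb"));c=model("wrist");pickle.dump(c,open("w3.pkl","rb".replace("r","w")))
print("top",tri([(b,320.9,223),(c,325,332)]),tri([(a,332.5,224.7),(b,320.9,223),(c,325,332)]))
for z in(.07,.075,.08,.085): print(z,proj(c,(.504,.078,z)),proj(b,(.504,.078,z)),"diam",30*c["fx"]/1000)
for r in arm.cut_out("levelling_foot","wrist"):
    ys,xs=np.where(r["pixels"]);print(r["conf"],xs.min(),xs.max(),ys.min(),ys.max())
T=np.array(c["camera_from_world"]);print((-T[:3,:3].T@T[:3,3]))
# flange widths: w2 66.5px dia ; w3 ~125 px
for m,w in((b,66.5),(c,125)):
    T=np.array(m["camera_from_world"]);
    for z in(.04,.045,.05,.055): 
        p=T[:3,:3]@np.array([.504,.078,z])+T[:3,3];print(z,w*-p[2]/m["fx"])
E
```

```text
top [0.50500881 0.07967217 0.09033021] [0.50491536 0.07862577 0.08874403]
0.07 [322.71299245 309.91480488] [319.23958816 218.51850581] diam 10.957142810011444
0.075 [322.73443917 315.62754455] [319.20361389 220.017934  ] diam 10.957142810011444
0.08 [322.75722981 321.69826141] [319.16650617 221.56460524] diam 10.957142810011444
0.085 [322.78149478 328.16169166] [319.12821056 223.16078804] diam 10.957142810011444
0.83 259 385 236 360
[0.49699818 0.15655555 0.21377667]
0.04 0.061841916882568966
0.045 0.06097671891269655
0.05 0.06011152094282415
0.055 0.05924632297295173
0.04 0.06491872721534157
0.045 0.06329237543175616
0.05 0.06166602364817074
0.055 0.06003967186458535
```

```bash
python3 - <<'E'
from h import *
c=model("wrist");st=arm.read_state();print(st["ee_pos"],arm.hold_point_z)
y=np.deg2rad(94.9);tx=np.array([np.cos(y),np.sin(y)]);ty=np.array([np.sin(y),-np.cos(y)])
for z in(.035,.041,.047,.053,.059,.065):
    print(z,[proj(c,[*(st["ee_pos"][:2]+.011*tx+s*.02*ty),z]).round(0) for s in(1,-1)],[proj(c,[*(st["ee_pos"][:2]-.011*tx+s*.02*ty),z]).round(0) for s in(1,)])
im=cv2.imread("pics/w3.png");cv2.imwrite("pics/e.png",cv2.resize(im[225:405,210:450],(800,600),interpolation=cv2.INTER_CUBIC))
E
```

```text
[0.50435395 0.07773783 0.04124975] 0.0187
0.035 [array([361., 259.]), array([285., 259.])] [array([360., 297.])]
0.041 [array([363., 263.]), array([284., 263.])] [array([361., 302.])]
0.047 [array([364., 268.]), array([283., 268.])] [array([362., 307.])]
0.053 [array([365., 272.]), array([281., 272.])] [array([364., 313.])]
0.059 [array([367., 277.]), array([280., 277.])] [array([365., 320.])]
0.065 [array([368., 283.]), array([278., 283.])] [array([366., 326.])]
```

View pics/e.png

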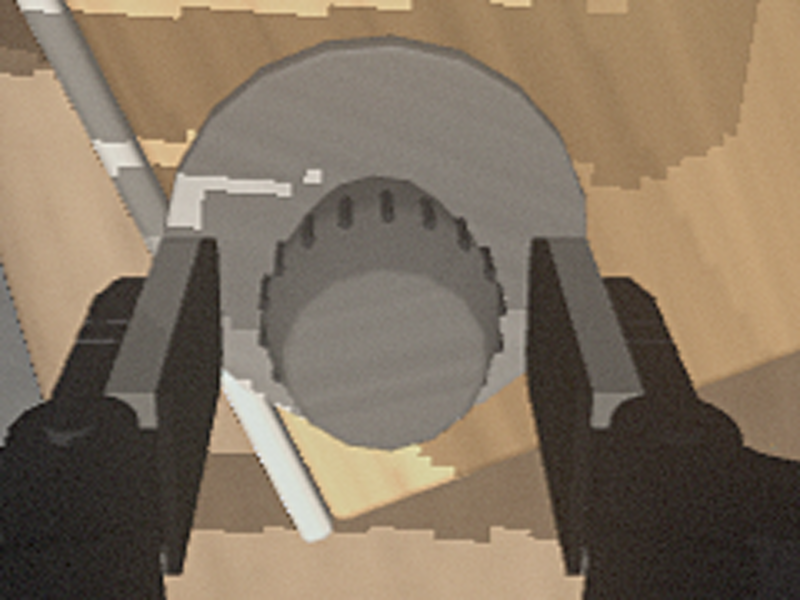

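>>> {"name": "drive_tool", "arguments": {
  "commands": [
    [0,0,-0.2,0,0,0,3.5],
    [0,0,-0.2,0,0,0,3.5],
    [0,0,-0.2,0,0,0,3.5],
    [0,0,0,0,0,0,3.5]
  ]
}}

```text
t: 12.3
ee_pos: [0.5041, 0.0777, 0.0348]
ee_rot: [-180.0, 0.0, 94.9]
ft_force: [-0.7, -0.8, 0.2]
finger_gap: 0.0348
gripper_force: 0.0
```

>>> {"name": "drive_tool", "arguments": {
  "commands": [
    [0,0,-0.2,0,0,0,3.5],
    [0,0,-0.1,0,0,0,3.5],
    [0,0,0,0,0,0,3.5]
  ]
}}

```text
t: 12.6
ee_pos: [0.5043, 0.0777, 0.0321]
ee_rot: [-180.0, 0.0, 94.9]
ft_force: [-0.2, -0.4, 0.4]
finger_gap: 0.0347
gripper_force: 0.0
```

>>> {"name": "drive_tool", "arguments": {
  "commands": [
    [0,0,-0.2,0,0,0,3.5],
    [0,0,-0.1,0,0,0,3.5],
    [0,0,0,0,0,0,3.5]
  ]
}}

```text
t: 12.9
ee_pos: [0.5044, 0.0777, 0.0292]
ee_rot: [180.0, 0.0, 94.9]
ft_force: [-0.0, -0.3, 0.4]
finger_gap: 0.0349
gripper_force: 0.4
```

>>> {"name": "drive_tool", "arguments": {
  "commands": [
    [0,0,-0.2,0,0,0,3.5],
    [0,0,-0.1,0,0,0,3.5],
    [0,0,0,0,0,0,3.5]
  ]
}}

```text
t: 13.2
ee_pos: [0.5043, 0.0776, 0.0263]
ee_rot: [-180.0, 0.0, 94.9]
ft_force: [-0.9, 0.3, 1.6]
finger_gap: 0.035
gripper_force: 1.2
```

```bash
python3 - <<'E'
from h import *
im=arm.capture("wrist");sc=arm.capture("scene")
u,v=proj(model("scene"),(.504,.078,.07)).astype(int);print(arm.read_state()["ft_force"])
a=cv2.resize(im[200:470,150:510],(400,300));b=cv2.resize(sc[v-38:v+38,u-50:u+50],(400,300),interpolation=cv2.INTER_CUBIC)
cv2.imwrite("pics/f.png",np.hstack([a,b])[:,:,::-1])
E
```

```text
[-1.52675068 -0.42536156  2.76239787]
```

View pics/f.png

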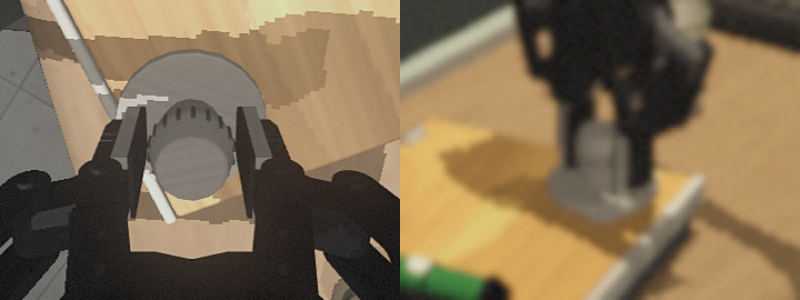

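>>> {"name": "drive_tool", "arguments": {
  "commands": [
    [0.1,0.08,-0.1,0,0,0,3.5],
    [0,0,-0.2,0,0,0,3.5],
    [0,0,-0.1,0,0,0,3.5],
    [0,0,0,0,0,0,3.5]
  ]
}}

```text
t: 13.7
ee_pos: [0.5055, 0.0784, 0.0227]
ee_rot: [180.0, 0.0, 94.9]
ft_force: [-3.4, -1.5, 6.2]
finger_gap: 0.035
gripper_force: 3.2
```

>>> {"name": "drive_tool", "arguments": {
  "commands": [
    [0,0,-0.2,0,0,0,3.5],
    [0,0,-0.1,0,0,0,3.5],
    [0,0,0,0,0,0,3.5]
  ]
}}

```text
t: 14.0
ee_pos: [0.5058, 0.0785, 0.0221]
ee_rot: [179.9, 0.0, 94.9]
ft_force: [-8.8, -2.3, 15.7]
finger_gap: 0.0351
gripper_force: 8.4
```

>>> {"name": "drive_tool", "arguments": {
  "commands": [
    [0,0,0,0,0,0,2.5],
    [0,0,0,0,0,0,2.5],
    [0,0,0,0,0,0,2.5]
  ],
  "newtons": 50
}}

```text
t: 14.3
ee_pos: [0.5041, 0.0784, 0.0227]
ee_rot: [-179.9, 0.0, 94.9]
ft_force: [-18.0, -2.3, 24.7]
finger_gap: 0.0278
gripper_force: 52.2
```

```bash
cat > bub.py <<'E'
from h import *
def bub(n,save=None):
    im=arm.capture(n);m=model(n)
    if save: cv2.imwrite(save,im[:,:,::-1])
    R=[r for r in arm.cut_out("bubble",n)]
    for r in R[:3]:
        ys,xs=np.where(r["pixels"]);p=atz(m,r["at"][1],r["at"][0],.046);print(n,"bubble",round(r["conf"],2),r["at"],xs.min(),xs.max(),ys.min(),ys.max(),p.round(4))
st=arm.read_state();print(st["t"],st["ee_pos"],st["ft_force"].round(1),st["moment"].round(2),st["finger_gap"])
E
python3 - <<'E'
from bub import *
bub("wrist","pics/w5.png");bub("scene","pics/sc5.png");bub("side","pics/sd5.png")
E
```

```text
14.3 [0.5041355  0.07838105 0.02268844] [-18.   -2.3  24.7] [-0.44  2.77 -0.01] 0.02776141918509766
scene bubble 0.39 [337.5, 198.5] 183 207 310 358 [0.4208 0.4552 0.046 ]
side bubble 0.57 [252.7, 334.6] 327 346 244 260 [0.5076 0.0859 0.046 ]
```

>>> {"name": "drive_tool", "arguments": {
  "commands": [
    [-0.15,0,0.05,0,0,0,2.5],
    [-0.1,0,0,0,0,0,2.5],
    [0,0,0,0,0,0,2.5]
  ]
}}

```text
t: 14.9
ee_pos: [0.504, 0.0784, 0.0228]
ee_rot: [179.8, 0.0, 94.9]
ft_force: [-6.8, -1.8, 15.9]
finger_gap: 0.0272
gripper_force: 51.6
```

```bash
cat > lev.py <<'E'
from h import *
C=np.array([.490,.209]);A=np.deg2rad(27);ax=np.array([np.cos(A),np.sin(A)]);ay=np.array([-ax[1],ax[0]])
def strip(im,n,z=.045):
    m=model(n);s=np.arange(-60,61)*.001;t=np.arange(-25,26)*.001
    g=np.array([[proj(m,[*(C-ax*S+ay*Tt),z]) for S in s] for Tt in t]).astype(np.float32)
    return cv2.remap(im,g[...,0],g[...,1],cv2.INTER_CUBIC)   # cols: s, + to front
def white(st):
    f=st.astype(float);w=np.clip(f.min(2)-90,0,None) # white: min channel high
    hs=cv2.cvtColor(st,cv2.COLOR_BGR2HSV);w=w*(hs[...,1]<90)
    # restrict near green vial rows
    return w
def green(st):
    f=st.astype(float);return (f[...,1]>f[...,2]*1.25)&(f[...,1]>f[...,0]*1.1)
E
python3 - <<'E'
from lev import *
st=arm.read_state();print(st["t"],st["ee_pos"],st["ft_force"].round(1),st["moment"].round(2),st["finger_gap"])
rows=[]
for n in("scene","side"):
    im=arm.capture(n)[:,:,::-1].copy();cv2.imwrite(f"pics/n_{n}.png",im)
    r=[strip(cv2.imread(f"pics/{n}0.png"),n,.047),strip(im,n,.045)]
    for s in r:
        g=green(s);ys,xs=np.where(g);print(n,"green",len(xs),np.percentile(xs,[2,50,98])-60,np.percentile(ys,[2,50,98])-25)
    rows.append(np.vstack(r))
cv2.imwrite("pics/g.png",cv2.resize(np.hstack(rows),None,fx=3.2,fy=3.2,interpolation=cv2.INTER_CUBIC))
E
```

```text
14.9 [0.50397624 0.07839124 0.02283214] [-6.8 -1.8 15.9] [-0.36  0.9  -0.02] 0.027239177047782063
scene green 1948 [-50. -10.  34.] [-18.  -6.   6.]
scene green 1971 [-48.  -1.  39.] [-15.  -3.   8.]
side green 1741 [-48. -10.  36.] [-14.  -2.   8.]
side green 1751 [-47.   0.  38.] [-12.  -1.   9.]
```

View pics/g.png

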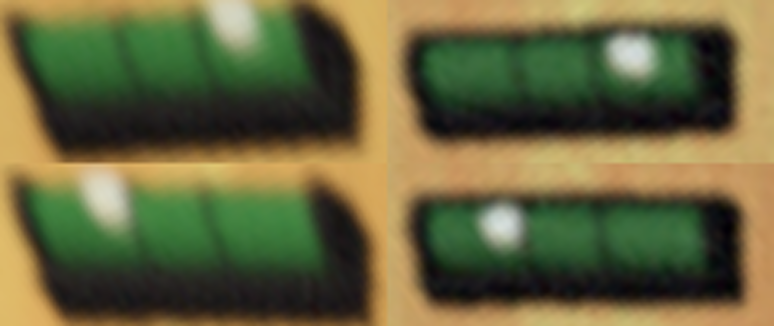

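>>> {"name": "drive_tool", "arguments": {
  "commands": [
    [-0.15,-0.04,-0.1,0,0,0,2.5],
    [0,0,0,0,0,0,2.5],
    [0,0,0,0,0,-0.05,2.5],
    [0,0,0,0,0,-0.1,2.5],
    [0,0,0,0,0,-0.1,2.5],
    [0,0,0,0,0,-0.1,2.5],
    [0,0,0,0,0,-0.1,2.5],
    [0,0,0,0,0,-0.05,2.5],
    [0,0,0,0,0,0,2.5]
  ]
}}

```text
t: 15.9
ee_pos: [0.5041, 0.0785, 0.0228]
ee_rot: [179.6, -0.2, 66.1]
ft_force: [-2.3, -1.4, 16.0]
finger_gap: 0.0279
gripper_force: 51.5
```

```bash
cat > meas.py <<'E'
from lev import *
st=arm.read_state();print(st["t"],st["ee_pos"].round(4),st["ee_rot"].round(1),st["ft_force"].round(1),st["moment"].round(2),st["finger_gap"],st["q"].round(0))
def wc(s):
    f=s.astype(float);w=np.zeros(f.shape[:2]);w[10:35]=np.clip(f.min(2)-110,0,None)[10:35]
    return (w.sum(0)*np.arange(-60,61))[15:95].sum()/w[:,15:95].sum(),w.sum()
for n in("scene","side"):
    im=arm.capture(n)[:,:,::-1].copy()
    print(n,[np.round(wc(strip(i,n,z)),1) for i,z in((cv2.imread(f"pics/{n}0.png"),.047),(cv2.imread(f"pics/n_{n}.png"),.045),(im,.045))])
    g=np.percentile(np.where(green(strip(im,n)))[1],[2,98])-60;print("green",g)
    cv2.imwrite(f"pics/l_{n}.png",im)
E
python3 meas.py
```

```text
15.9 [0.5041 0.0785 0.0228] [179.6  -0.2  66.1] [-2.3 -1.4 16. ] [-0.1   0.36 -0.13] 0.027940302564935553 [  5.  -7. 101.   0.  86.  29.]
scene [array([  13.9, 1404. ]), array([ -26.6, 5414. ]), array([ -14.8, 4370. ])]
green [-49.  37.]
side [array([  16., 9225.]), array([ -24.6, 7524. ]), array([ -12.2, 8051. ])]
green [-48.  38.]
```

>>> {"name": "drive_tool", "arguments": {
  "commands": [
    [-0.04,-0.02,-0.05,0,0,-0.06,2.5],
    [0,0,0,0,0,-0.1,2.5],
    [0,0,0,0,0,-0.08,2.5],
    [0,0,0,0,0,-0.02,2.5],
    [0,0,0,0,0,0,2.5]
  ]
}}

```text
t: 16.5
ee_pos: [0.5042, 0.0786, 0.0227]
ee_rot: [179.7, -0.4, 51.3]
ft_force: [-0.9, 0.7, 17.5]
finger_gap: 0.0277
gripper_force: 52.7
```

```bash
cat >> meas.py <<'E'
# find lines & bubble relative: column profile of green channel within vial rows, side camera
for n,r in(("side",(20,30)),("scene",(20,28))):
    s=strip(cv2.imread(f"pics/l_{n}.png"),n).astype(float)[r[0]:r[1]]
    print(n,s[...,1].mean(0)[10:100:1].round(0).astype(int).tolist())
E
python3 meas.py
```

```text
16.5 [0.5042 0.0786 0.0227] [179.7  -0.4  51.3] [-0.9  0.7 17.5] [0.05 0.35 0.02] 0.0276835877651556 [  5.  -7. 101.   0.  86.  44.]
scene [array([  13.9, 1404. ]), array([ -26.6, 5414. ]), array([  -9.6, 3431. ])]
green [-50.  36.]
side [array([  16., 9225.]), array([ -24.6, 7524. ]), array([-7.500e+00,  8.264e+03])]
green [-48.  37.]
side [29, 35, 48, 63, 75, 84, 90, 92, 92, 92, 92, 93, 93, 93, 93, 94, 93, 93, 92, 92, 93, 94, 94, 94, 94, 94, 95, 94, 90, 86, 80, 76, 75, 77, 84, 93, 103, 113, 122, 128, 133, 136, 139, 141, 142, 140, 138, 133, 127, 121, 113, 105, 96, 86, 75, 67, 65, 67, 73, 80, 87, 92, 95, 96, 97, 96, 95, 93, 93, 95, 96, 96, 96, 96, 96, 96, 97, 96, 96, 96, 95, 95, 95, 93, 90, 82, 70, 55, 41, 30]
scene [52, 52, 58, 69, 78, 86, 92, 96, 98, 98, 98, 99, 99, 99, 99, 100, 100, 99, 99, 99, 99, 98, 98, 99, 100, 100, 100, 97, 95, 92, 88, 84, 81, 81, 85, 89, 93, 98, 101, 103, 105, 106, 107, 106, 107, 108, 108, 108, 108, 108, 107, 105, 101, 97, 92, 86, 82, 81, 84, 90, 95, 98, 100, 102, 102, 102, 101, 101, 102, 102, 101, 100, 100, 102, 102, 102, 102, 101, 102, 103, 103, 102, 100, 99, 96, 91, 82, 71, 59, 46]
```

>>> {"name": "drive_tool", "arguments": {
  "commands": [
    [0,0,-0.08,0,0,0,2.5],
    [0,0,0,0,0,0,2.5],
    [0,0,0,0,0,0,2.5],
    [0,0,0,0,0,0,2.5],
    [0,0,0,0,0,0,2.5]
  ]
}}

```text
t: 17.1
ee_pos: [0.5043, 0.0786, 0.0227]
ee_rot: [179.7, -0.4, 51.3]
ft_force: [-3.0, -0.0, 21.8]
finger_gap: 0.0277
gripper_force: 54.2
```

```bash
python3 meas.py; python3 - <<'E'
from h import *
arm.capture("side")
for t in("jar","spice_jar"):
    for r in arm.cut_out(t,"side"):
        ys,xs=np.where(r["pixels"]);print(t,round(r["conf"],2),r["at"],xs.min(),xs.max(),ys.min(),ys.max())
E
```

```text
17.1 [0.5043 0.0786 0.0227] [179.7  -0.4  51.3] [-3.  -0.  21.8] [0.05 0.67 0.03] 0.027733264041578443 [  5.  -7. 101.   0.  86.  44.]
scene [array([  13.9, 1404. ]), array([ -26.6, 5414. ]), array([  -9.6, 3464. ])]
green [-50.  36.]
side [array([  16., 9225.]), array([ -24.6, 7524. ]), array([-7.600e+00,  8.373e+03])]
green [-48.  37.]
side [29, 34, 47, 62, 76, 84, 88, 90, 91, 93, 93, 93, 93, 93, 92, 92, 92, 92, 92, 92, 92, 94, 95, 95, 94, 93, 93, 92, 89, 84, 78, 74, 74, 77, 83, 92, 102, 113, 123, 130, 134, 136, 137, 139, 141, 140, 138, 133, 126, 118, 110, 103, 96, 86, 75, 66, 62, 65, 72, 81, 88, 93, 95, 95, 94, 94, 94, 95, 95, 95, 94, 94, 94, 95, 96, 96, 96, 96, 96, 96, 96, 97, 97, 95, 89, 82, 71, 58, 42, 28]
scene [52, 51, 57, 68, 78, 85, 91, 95, 97, 98, 97, 98, 98, 99, 98, 98, 99, 99, 100, 100, 99, 98, 98, 98, 99, 99, 99, 98, 96, 93, 88, 84, 82, 83, 86, 90, 94, 98, 100, 101, 103, 106, 108, 109, 109, 108, 108, 108, 108, 107, 105, 104, 102, 98, 93, 87, 83, 83, 86, 90, 95, 98, 100, 100, 101, 102, 102, 101, 101, 101, 101, 101, 102, 102, 102, 103, 104, 103, 102, 102, 102, 102, 102, 101, 98, 92, 83, 70, 57, 44]
jar 0.72 [322.1, 268.2] 262 279 304 335
jar 0.65 [274.9, 240.0] 228 246 259 291
spice_jar 0.65 [193.8, 355.2] 353 363 186 219
```

Bubble stable and centred, about 22 N down, grip held, and the green-capped jar is where it was.

```bash
python3 -c "
from station import arm
print(arm.sign_off())"
```

```text
the job is handed in; nothing more can be done
None
```

I stood the black-capped jar upright on the bare counter right of the shelf. The arm is still gripping the levelling knob and pressing it down with about 22 N. I turned the knob about 0.76 rad clockwise, and the bubble lies between its lines, within about 1 mm of centre. The job was handed in at about 17 s.

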